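# Lock the microscope stage with its transport pin

## Task

Lock the sliding carriage of the microscope stage for transport: take the steel lock pin out of the yellow rack, put it through the round hole in the carriage, and feel for the matching hole that is hidden in the base underneath, sliding the carriage along with the pin. Then push the pin firmly past its spring catch until its head sits fully home on the carriage, and let go. Do not force it (never more than about 50 N on the stage), and leave the tube, dish, timer and tip box where they are.

Things in the scene. Friction and masses are not known exactly. Their poses are not given: they have to be found in the camera images.
- pin: Steel lock pin, 65 mm long, about 60 g, standing nose down in a well of the yellow rack. Origin at the centre of its flat nose end, z up along the pin. Nose: a cone from 6 mm diameter at z=0 to 10 mm at z=6 mm; shank 10 mm diameter up to z=40 mm; ridged round head to grip, 18 mm diameter, from z=40 to z=65 mm. Only the pin has this broad metal head.
- rack: Yellow plastic rack block fixed to the bench, 80 (x) x 130 (y) x 45 mm high, origin under its centre. Two wells 12 mm wide and 25 mm deep (floor at z=20 mm) at y=+35 and y=-35 mm: the pin stands in one, the tube in the other; which is which changes.
- stage: Base of the microscope stage unit, fixed to the bench, dark steel, 170 (x) x 290 (y) mm, origin under its centre at bench height. Its y axis is the direction in which the carriage slides. At each y end a cap 22 mm wide rises to 52 mm. A hidden bar with the matching hole lies inside, under the carriage. Pin fully home: its nose at z=9.5 mm.
- bar_mid (a point): Point on the flat, smooth top of the hidden steel bar inside the base, 36 mm above the bench, at x=-35 mm, y=0 of the stage; axes as the stage's. The bar runs under the lock hole over the whole travel. It has one 12 mm through hole on this line (x=0), at a y between -12 and +12 mm, different each time: to be found by feel. Rigid; the bar is 22 mm thick, open below.
- catch_height (a point): Height of the spring catch, 14 mm below the bar's top (bar_mid), 22 mm above the bench: a small sprung ball sticks 3 mm into the bar's hole from its +x side. By its own weight the pin drops only until its nose is 16 to 20 mm above the bench; past the ball it must be pushed with about 5 to 10 N.
- carriage (a joint): Position of the sliding carriage along the stage's y axis in m, -0.035 to +0.035, 0 in the middle; the holes line up somewhere between -0.012 and +0.012. Friction about 1.5 N; stays where it is left. The carriage: aluminium plate 110 (x) x 150 (y) x 12 mm, underside 37.5 and top 49.5 mm above the bench, with a rectangular window holding a glass slide and one round lock hole.
- lock_hole (a point): Centre of the mouth of the round 12 mm lock hole, on the top face of the carriage, 49.5 mm above the bench, at x=-35 mm of the stage; axis vertical; moves with the carriage. Its axes are parallel to the stage's.
- tube: Bystander: small clear capped tube, 42 mm long, 10 mm diameter with a 14 mm white cap, standing in the other well of the rack. Origin at its foot.
- dish: Bystander: round closed culture dish, 90 mm diameter, 14 mm high. Origin under its centre.
- timer: Bystander: white bench timer, 60 x 70 x 22 mm. Origin under its centre.
- tipbox: Bystander: green pipette-tip box with clear lid, 85 x 120 x 65 mm. Origin under its centre.
Things that resemble listed ones, but are neither listed nor needed, are in the scene too. Leave any turquoise look-alike of the pin alone.

How it is judged:
On the way, in this order (a step that is already met when the one before it is completed fails the run):
1. the pin's nose is in the carriage's lock hole (z of pin in the frame of lock_hole below -0.004 m and horizontal distance between pin and lock_hole below 0.004 m), for 0.1 s.
2. the pin has found the hidden hole in the base (z of pin in the frame of stage below 0.031 m and horizontal distance between pin and lock_hole below 0.004 m), for 0.1 s.
At the end, for the whole second after the job is handed in: The pin stands upright (within 0.08 rad) through the carriage and the base's hidden hole, its head home on the carriage to within 2 mm and within 4 mm of the lock hole's axis, so the carriage is locked within 16 mm of the middle; the pin is at rest and let go (z of pin in the frame of stage below 0.0115 m and horizontal distance between pin and lock_hole below 0.004 m and angle between pin's own z axis and vertical below 0.08 rad and value of joint carriage between -0.016 and 0.016 m and linear speed of pin below 0.02 m/s and contact force between the fingers and pin below 0.1 N); the robot touches nothing.
It fails at once if the pin is forced: more than 50 N between the pin and the stage (contact force between pin and stage above 50 N).
It fails at once if the gripper presses on the stage with more than 50 N (contact force between the arm and stage above 50 N).
It fails at once if a bystander is moved more than 20 mm (distance of any of tube, dish, timer, tipbox from where it was at the start of the episode above 0.02 m).
It also fails if it takes over 61 s, if anything falls off the work surface, if the arm or the gripper's body presses on something with over 40 N, if the wrist force passes 120 N, or if a joint passes its speed limit or range.

## Robot

A 7-joint arm with a two-finger parallel gripper is mounted at the origin on the work surface. World frame = base frame: x ahead of the robot, y to its left, z up, the work surface at z = 0. Lengths are in m, angles in rad, forces in N, time in s.
With the tool pointing down it reaches from about 0.4 to 0.9 m from the base axis. Payload 5.5 kg.
Tool frame: the origin (TCP) lies at the very end of the fingers, on their centre line; the grasp point (between the pads) lies 19 mm behind it; z points along the fingers, y is the line along which they close (so a half turn about z gives the same grasp; the last joint's range is limited). The gripper opens to 85 mm and grips with 20 to 120 N. Pads are 22 mm wide; open, the fingers measure 114 mm over their backs; the gripper's body (76 mm by 85 mm) begins 54 mm behind the grasp point. The pads swing forward as they close: fully open they stand 13 mm farther back than shut.
Start: joints at [-0.845, 0.501, -0.427, 1.55, 0.221, 1.138, -0.21], TCP at [0.29, 0.582, 0.194] pointing down, gripper open.
Joint ranges: [-2.88, 2.88], [-0.31, 2.03], [-1.54, 1.56], [0.2, 2.42], [-1.41, 4.55], [0.19, 2.02], [-2.57, 2.57]. Speed limits (rad/s): [2.57, 2.57, 3.14, 3.14, 3.14, 3.14, 3.14].

## Interface

Orientations are given as a 3x3 rotation matrix whose columns are the frame's x, y, z axes.
In Python, from bench import telemetry, eyes, robot gives the robot as it stands. The module is installed in compiled form; this text tells all that it offers.
- The arm moves only by the shell command python3 -m inch 'ROWS' [FORCE]. ROWS is JSON, a list that holds one entry, the list of rows, each a list of 5 numbers: the shift along the world's x, y, z in mm, then the turn about the world's z in rad, then the opening, from -1 (shut) to 1 (fully open). In form: [[[tx, ty, tz, spin, grip], ...]]. A call has 1 to 12 rows; each row shifts and turns the commanded pose from where the row before left it; what a row does not reach is not made up. A row lasts 1/10 s, in which the tool goes at most 50 mm and 8.59 degrees, less where a joint would pass 70% of its speed; a pose out of reach is approached as far as the arm can. A call with a gripper value outside its range is refused whole. The fingers move at their own pace and stop on an object; FORCE is the grip in N (left out, the last holds). Time passes only in rows, so rows that do not move let the fingers close. It gives the time, the measured TCP pose, the force, the opening and the grip force at its end, in the units of the state.
- telemetry.get_state(): the state, without advancing time (a new reading comes with each control period).
- eyes.get_image(name): name is "scene" or "top" or "wrist"; returns a dict with "color" (420x560x3 uint8, red, green, blue), "fx", "fy", "cx", "cy" (pixels), "rvec" (rotation vector, rad) and "tvec" (3), from world to camera coordinates, as OpenCV has them. Camera axes: x right, y down, z forward; pixel columns grow to the right and rows downward; lengths in m; the calibration is good to about 2 mm. A picture is of the moment at which its call begins. There is no depth.
- robot.finish_job(): hands the job in; it is judged then, once.
Trained networks look in a picture, given as the dict that the camera call returned (one of the last four; its "shot" number tells which), for a name from the list of things; names that differ only in an ending like _2 or _b are one class to them, and where a whole thing is asked for, a point or a joint stands for the part that bears it (a point fixed in the world has none). Each returns a list of dicts, best first, with "confidence" (0 to 1); they miss things now and then, are a little off and sometimes report something else, mostly with a low value. They report only what shows in the picture. A call takes as long as a camera call. They do not tell look-alikes from the thing itself.
- eyes.spot_in(picture, name): "position" ([column, row] in pixels, amid what is visible of it).
- eyes.place_of(picture, name): "position" ([column, row] in pixels: a listed point, or the origin of a listed thing).
The state is a dict: "time_s": time; "joints": joint angles; "joint_velocities": joint speeds; "tau": joint torques, N m; "tool_pos": TCP position; "orientation": TCP orientation; "ft_force": force on the tool from outside, world axes, zero at the start; "wrist_torque": the same for the moment, N m; "finger_gap": opening from 0.0 (shut) to 1.0 (fully open); "finger_force": force on a finger pad.
Only numpy, scipy, OpenCV 4.12 (cv2) and the standard library are available. Lean on these libraries where they do the work, as an engineer would, in place of code of your own. Each camera call takes 0.05 s, during which the arm holds its last target. There are 200 camera calls.

## Working session

There is one attempt and no reset: what is moved stays moved. The work goes in short steps, Python scripts to look and compute and a shell command to move; the robot and the scene stay as the last step left them, time stands still between calls to the robot, and variables do not carry over. Pictures are saved under pics/ and viewed, at most 10 in all, crops included, and the job is handed in when it is done.

```bash
mkdir -p pics; cat > h.py <<'E'
import numpy as np, cv2
from bench import telemetry, eyes, robot
def save(p,n,crop=None,s=1):
    im=p["color"][:,:,::-1]
    if crop: im=im[crop[1]:crop[3],crop[0]:crop[2]]
    cv2.imwrite("pics/"+n,cv2.resize(im,None,fx=s,fy=s,interpolation=cv2.INTER_CUBIC))
def ray(p,px,z):
    K=np.array([[p["fx"],0,p["cx"]],[0,p["fy"],p["cy"]],[0,0,1]]);R=cv2.Rodrigues(np.array(p["rvec"],float))[0];t=np.array(p["tvec"],float).ravel()
    d=R.T@np.linalg.solve(K,[px[0],px[1],1]);c=-R.T@t
    return c+d*(z-c[2])/d[2]
def proj(p,X):
    K=np.array([[p["fx"],0,p["cx"]],[0,p["fy"],p["cy"]],[0,0,1]])
    return cv2.projectPoints(np.array(X,float).reshape(-1,3),np.array(p["rvec"],float),np.array(p["tvec"],float),K,None)[0].reshape(-1,2)
E
python3 - <<'E'
from h import *
a=eyes.get_image("top");b=eyes.get_image("scene")
for n,p in(("top",a),("scene",b)):
    R=cv2.Rodrigues(np.array(p["rvec"],float))[0];print(n,(-R.T@np.array(p["tvec"],float).ravel()).round(3))
    for k in["pin","rack","stage","lock_hole","bar_mid","tube","dish","timer","tipbox"]:
        z={"lock_hole":.0495,"bar_mid":.036,"pin":.02,"tube":.02}.get(k,0)
        print(k,[(np.round(d["position"]).tolist(),round(d["confidence"],2),ray(p,d["position"],z).round(3).tolist()) for d in eyes.place_of(p,k)[:3]])
save(np and a,"top.png",None,1.4);save(b,"scene.png",None,1.4)
s=telemetry.get_state();print(s["time_s"],s["orientation"],s["ft_force"],s["finger_gap"])
E
```

```text
top [0.501 0.055 0.923]
pin [([267.0, 214.0], 0.73, [0.557, 0.088, 0.02]), ([379.0, 187.0], 0.61, [0.621, -0.179, 0.02]), ([396.0, 218.0], 0.53, [0.546, -0.218, 0.02])]
rack [([412.0, 221.0], 0.79, [0.54, -0.261, 0.0])]
stage [([266.0, 218.0], 0.76, [0.551, 0.092, 0.0])]
lock_hole [([263.0, 234.0], 0.9, [0.511, 0.096, 0.049]), ([271.0, 231.0], 0.49, [0.518, 0.077, 0.049])]
bar_mid [([268.0, 232.0], 0.82, [0.515, 0.086, 0.036])]
tube [([428.0, 219.0], 0.41, [0.542, -0.293, 0.02])]
dish [([139.0, 258.0], 0.64, [0.455, 0.398, 0.0]), ([369.0, 142.0], 0.62, [0.735, -0.164, 0.0])]
timer [([143.0, 258.0], 0.97, [0.456, 0.388, 0.0])]
tipbox [([124.0, 199.0], 0.88, [0.598, 0.436, 0.0])]
scene [ 1.043 -0.613  0.672]
pin [([161.0, 283.0], 0.73, [0.475, -0.267, 0.02]), ([196.0, 281.0], 0.67, [0.533, -0.219, 0.02]), ([179.0, 264.0], 0.65, [0.463, -0.205, 0.02])]
rack [([181.0, 302.0], 0.78, [0.535, -0.268, 0.0])]
stage [([282.0, 220.0], 0.79, [0.543, 0.094, 0.0])]
lock_hole [([271.0, 203.0], 0.8, [0.511, 0.087, 0.049])]
bar_mid [([269.0, 206.0], 0.74, [0.503, 0.089, 0.036])]
tube []
dish [([283.0, 221.0], 0.29, [0.549, 0.094, 0.0])]
timer [([307.0, 168.0], 0.71, [0.445, 0.374, 0.0])]
tipbox [([359.0, 178.0], 0.8, [0.613, 0.421, 0.0]), ([173.0, 305.0], 0.44, [0.529, -0.285, 0.0])]
1.0 [[-8.94830240e-01  4.46406584e-01  6.00175230e-05]
 [ 4.46406588e-01  8.94830234e-01  1.05122588e-04]
 [-6.77807872e-06  1.20859088e-04 -9.99999993e-01]] [ 0.09411883 -0.18527328 -0.19991206] 0.9996635103396161
```

View pics/top.png

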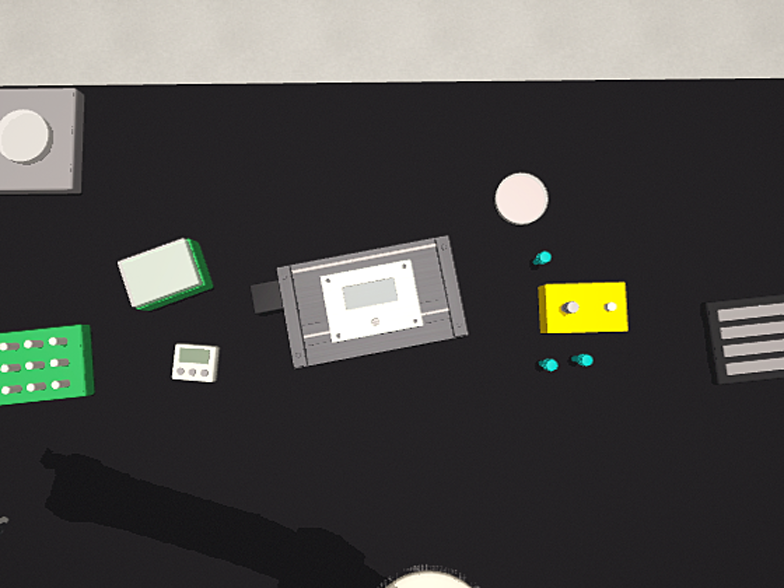

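View pics/scene.png

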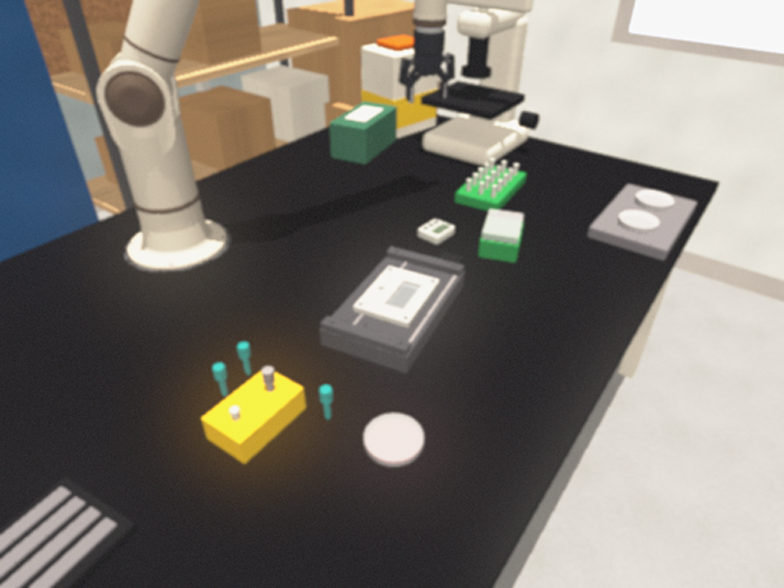

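Top view (560-px coordinates): there is one metal head in the rack at (407,219), and the white tube cap is at (437,219). Turquoise look-alikes stand at (388,184), (391,261) and (416,257). The lock hole is at about (268,230). The metal head in the yellow rack is the pin. I'll check it in a close crop and work out its position.

```bash
python3 - <<'E'
from h import *
a=eyes.get_image("top")
save(a,"crop.png",(360,160,480,280),5)
for n,k,z in(("pinhead",(407,219),.085),("tube",(437,219),.06),("t1",(388,184),.065),("t2",(391,261),.065),("t3",(416,257),.065),("hole",(268,230),.0495)):print(n,ray(a,k,z).round(4))
g=lambda u,v,z:ray(a,(u/1.4,v/1.4),z)
d=g(277,268,.052)-g(447,237,.052);e=g(298,367,.052)-g(467,334,.052);print(np.degrees(np.arctan2(-d[0],d[1])),np.degrees(np.arctan2(-e[0],e[1])))
for i in range(2):
    b=eyes.get_image(["top","scene"][i])
    for k in("pin","tube"):print(k,[(np.round(d["position"],1),round(d["confidence"],2)) for d in eyes.spot_in(b,k)])
    print([(ray(b,d["position"],.0495).round(4),d["confidence"]) for d in eyes.place_of(b,"lock_hole")])
E
```

```text
pinhead [ 0.5403 -0.2219  0.085 ]
tube [ 0.5409 -0.2978  0.06  ]
t1 [ 0.6208 -0.1882  0.065 ]
t2 [ 0.4478 -0.1899  0.065 ]
t3 [ 0.4563 -0.2458  0.065 ]
hole [0.5193 0.0844 0.0495]
9.937628053413466 10.567163383821615
pin [(array([417.3, 255.5]), 0.59), (array([392.1, 261.6]), 0.54), (array([416. , 218.2]), 0.36)]
tube []
[(array([0.5168, 0.0832, 0.0495]), 0.81)]
pin [(array([193.3, 266.2]), 0.68), (array([282.5, 218.5]), 0.61), (array([158.5, 268.6]), 0.58)]
tube [(array([168.4, 296.6]), 0.59)]
[(array([0.5193, 0.0826, 0.0495]), 0.96)]
```

View pics/crop.png

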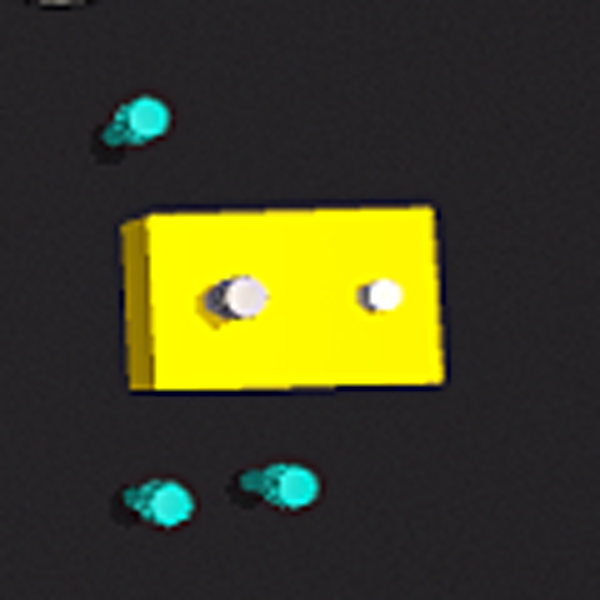

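The crop shows a grey-white metal head at crop (246,297), which is full-image (409.2,219.4) and about (0.539,-0.227). The tube cap is at crop (383,295), and the other three pins are turquoise. I'll move over the metal head.

```bash
python3 -m inch '[[[15,-47,0,0.04,0],[15,-47,0,0.04,0],[15,-47,0,0.04,0],[15,-47,0,0.04,0],[15,-47,0,0.04,0],[15,-47,0,0.04,0],[15,-47,0,0.04,0],[15,-47,0,0.04,0],[15,-47,0,0.04,0],[15,-47,0,0.04,0],[15,-47,0,0.04,0],[15,-47,0,0.04,0]]]' 40
```

```text
time_s: 2.65
tool_pos: [0.4707, 0.0157, 0.1949]
orientation: [[-1.0, -0.019, 0.001], [-0.019, 1.0, -0.0], [-0.001, -0.0, -1.0]]
ft_force: [1.3, 0.1, -0.1]
finger_gap: 0.5
finger_force: 0.0
```

```bash
python3 -m inch '[[[14,-47,0,0.04,0],[14,-47,0,0.04,0],[14,-47,0,0.04,0],[14,-47,0,0.04,0],[13,-47,0,0,0],[0,-10,-20,0,0],[0,0,-20,0,0],[0,0,0,0,0]]]'
python3 - <<'E'
from h import *
w=eyes.get_image("wrist");t=eyes.get_image("top")
R=cv2.Rodrigues(np.array(w["rvec"],float))[0];print((-R.T@np.array(w["tvec"],float).ravel()).round(3),telemetry.get_state()["tool_pos"])
print(proj(w,[[.539,-.227,.085],[.539,-.227,.0845]]))
save(w,"w1.png",None,1.4)
for n in("pin","tube"):print(n,[(d["position"],round(d["confidence"],2)) for d in eyes.spot_in(w,n)],[(d["position"],round(d["confidence"],2)) for d in eyes.place_of(w,n)])
E
```

```text
time_s: 3.45
tool_pos: [0.5368, -0.2271, 0.1515]
orientation: [[-0.985, -0.175, -0.005], [-0.175, 0.985, 0.002], [0.005, 0.003, -1.0]]
ft_force: [0.1, 0.1, -1.0]
finger_gap: 0.498
finger_force: 0.0
[ 0.469 -0.239  0.332] [ 0.53909748 -0.22674957  0.15444187]
[[276.42420033 215.66519004]
 [276.42543974 215.47794085]]
pin [([258.2, 92.6], 0.92), ([300.3, 297.1], 0.83), ([338.3, 96.9], 0.83), ([276.4, 210.6], 0.81), ([193.4, 193.5], 0.16)] [([327.8, 99.3], 0.77), ([276.7, 198.8], 0.74), ([297.0, 274.2], 0.66), ([261.7, 97.2], 0.63), ([241.3, 187.9], 0.3)]
tube [([190.4, 193.0], 0.88)] [([203.5, 183.0], 0.51)]
```

View pics/w1.png

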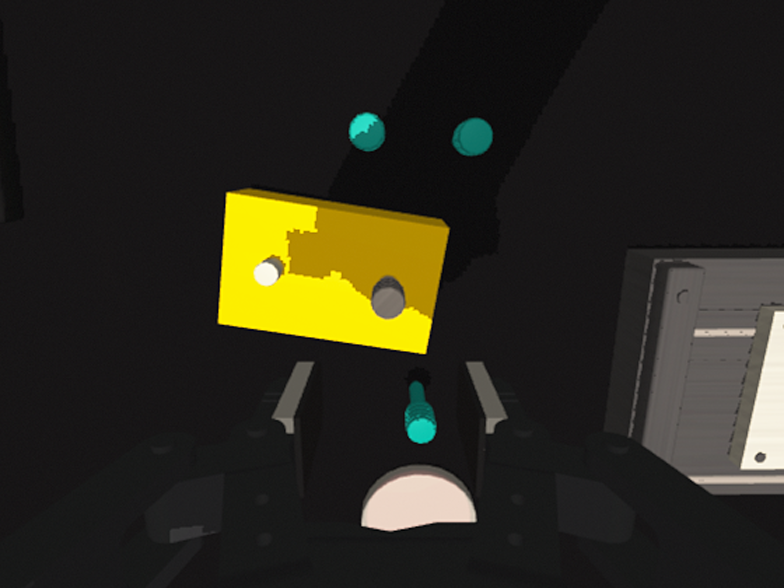

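The wrist picture shows the metal head at about (277,216), within 1 px of the projection, with the fingers clear of the neighbours. I'll descend and grip.

```bash
python3 -m inch '[[[0,0,-35,0,0],[0,0,-35,0,0],[0,0,-15,0,0],[0,0,-10,0,0],[0,0,0,0,0],[0,0,0,0,-1],[0,0,0,0,-1],[0,0,0,0,-1],[0,0,0,0,-1],[0,0,0,0,-1]]]' 60
```

```text
time_s: 4.75
tool_pos: [0.5394, -0.2275, 0.0599]
orientation: [[-0.984, -0.176, 0.001], [-0.176, 0.984, -0.0], [-0.001, -0.0, -1.0]]
ft_force: [-0.3, 0.1, -0.6]
finger_gap: 0.002
finger_force: 0.0
```

```bash
python3 - <<'E'
from h import *
w=eyes.get_image("wrist");s=eyes.get_image("scene")
A=cv2.resize(w["color"][150:420,140:420],(560,540));B=cv2.resize(s["color"][220:350,120:260],(560,520))
B=cv2.copyMakeBorder(B,0,20,0,0,cv2.BORDER_CONSTANT)
im=np.hstack([A,B])[:,:,::-1];cv2.imwrite("pics/g.png",cv2.resize(im,(800,386)))
E
```

```text
(no output)
```

View pics/g.png

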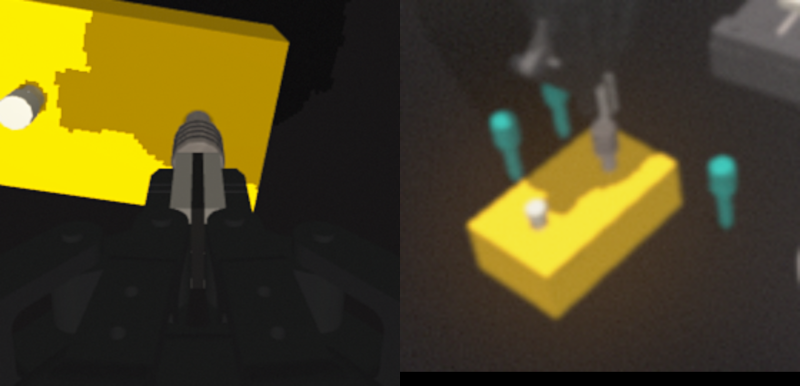

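```bash
python3 - <<'E'
from h import *
w=eyes.get_image("wrist");s=eyes.get_image("scene");t=eyes.get_image("top")
st=telemetry.get_state();T=np.array(st["tool_pos"]);print(T,st["finger_gap"],st["finger_force"],st["time_s"])
R=cv2.Rodrigues(np.array(w["rvec"],float))[0];print((-R.T@np.array(w["tvec"],float).ravel()).round(3))
f=lambda p,o:((p-np.array(o))*1.428).round(0).tolist()
for z in(.06,.073,.085,.1):
    X=[T[0],T[1],z];print(z,f(proj(w,X),(140,150)),((proj(s,X)-[120,220])*4*.714+[400,0]).round(),proj(t,X).round(1))
A=cv2.resize(w["color"][210:330,200:360],(800,600),interpolation=cv2.INTER_CUBIC)
cv2.imwrite("pics/g2.png",A[:,:,::-1])
E
```

```text
[ 0.53912534 -0.22735355  0.05939582] 0.0014274866586138715 0.0 5.0
[ 0.47  -0.239  0.24 ]
0.06 [[195.0, 136.0]] [[607. 148.]] [[405.8 220. ]]
0.073 [[195.0, 149.0]] [[605. 135.]] [[407.7 219.8]]
0.085 [[195.0, 163.0]] [[603. 123.]] [[409.5 219.5]]
0.1 [[195.0, 183.0]] [[600. 108.]] [[411.8 219.2]]
```

View pics/g2.png

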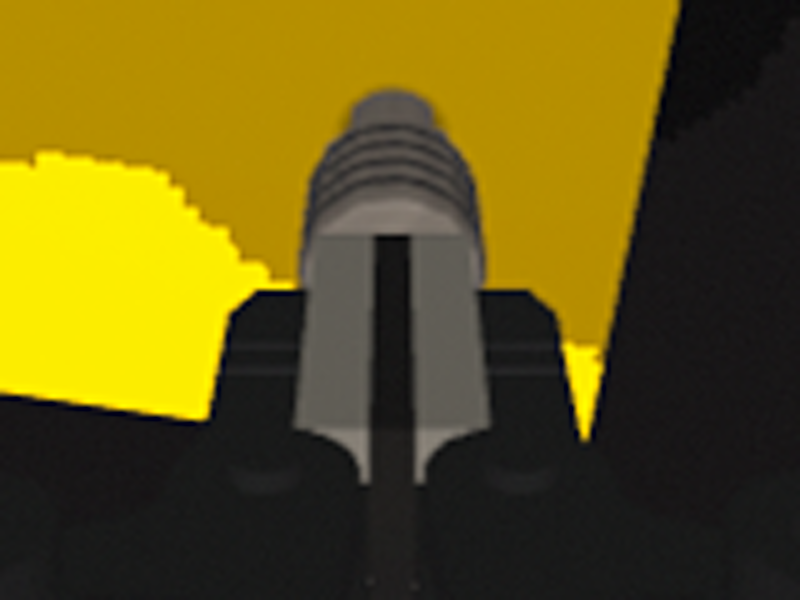

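```bash
python3 - <<'E'
from h import *
w=eyes.get_image("wrist");print(w["fx"],w["cx"],w["cy"])
R=cv2.Rodrigues(np.array(w["rvec"],float))[0];c=-R.T@np.array(w["tvec"],float).ravel()
st=telemetry.get_state();T=np.array(st["tool_pos"]);O=np.array(st["orientation"])
# current: crop coords of pad tip front corners (tool frame x +-11mm), for offsets dz back along fingers
for dz in(0,.01,.02,.03):
    for hx in(.011,-.011):
        P=T+O@[hx,0,-dz];print("now",dz,hx,((proj(w,P)-[200,210])*5).round(),end=" ")
        Q=[(proj(w,T+O@[hx,y,-dz])*1.4).round() for y in(-.021,.021)];print("w1",np.array(Q).tolist())
# head top ellipse
P=[[.539+.009*np.cos(a),-.227+.009*np.sin(a),.085] for a in np.arange(0,6.3,1.571)]
print(((proj(w,P)-[200,210])*5).round())
P=[[.539+.009*np.cos(a),-.227+.009*np.sin(a),.06] for a in np.arange(0,6.3,1.571)]
print(((proj(w,P)-[200,210])*5).round())
E
```

```text
348.4588018051357 277.9803433404634 213.14708186645294
now 0 0.011 [[383.  81.]] w1 [[[333.0, 317.0]], [[441.0, 317.0]]]
now 0 -0.011 [[383. 267.]] w1 [[[335.0, 369.0]], [[440.0, 369.0]]]
now 0.01 0.011 [[383. 111.]] w1 [[[330.0, 325.0]], [[444.0, 325.0]]]
now 0.01 -0.011 [[383. 306.]] w1 [[[332.0, 380.0]], [[442.0, 380.0]]]
now 0.02 0.011 [[382. 144.]] w1 [[[327.0, 335.0]], [[447.0, 334.0]]]
now 0.02 -0.011 [[383. 349.]] w1 [[[329.0, 392.0]], [[445.0, 392.0]]]
now 0.03 0.011 [[382. 182.]] w1 [[[323.0, 345.0]], [[451.0, 345.0]]]
now 0.03 -0.011 [[382. 397.]] w1 [[[326.0, 405.0]], [[448.0, 405.0]]]
[[370. 355.]
 [478. 286.]
 [402. 185.]
 [294. 256.]
 [370. 355.]]
[[372. 251.]
 [467. 190.]
 [401. 101.]
 [306. 164.]
 [373. 251.]]
```

The picture shows shut fingers standing above the head, with their tips overlapping its top face at crop (392,235). So the real fingertips are higher than the reported TCP. I'll measure the gap by touching the head top gently.

```bash
python3 -m inch '[[[0,0,-2,0,-1],[0,0,-2,0,-1],[0,0,0,0,-1]]]';python3 -m inch '[[[0,0,-2,0,-1],[0,0,-1,0,-1],[0,0,0,0,-1]]]'
```

```text
time_s: 5.35
tool_pos: [0.5388, -0.2272, 0.0549]
orientation: [[-0.984, -0.176, -0.001], [-0.176, 0.984, 0.0], [0.001, 0.0, -1.0]]
ft_force: [-0.4, -0.8, -0.9]
finger_gap: 0.001
finger_force: 0.0
time_s: 5.65
tool_pos: [0.539, -0.2273, 0.0522]
orientation: [[-0.984, -0.176, -0.0], [-0.176, 0.984, 0.0], [0.0, 0.0, -1.0]]
ft_force: [0.3, -0.5, -0.3]
finger_gap: -0.003
finger_force: 0.0
```

```bash
for i in 1 2 3; do python3 -m inch '[[[0,0,-1,0,-1],[0,0,-1,0,-1],[0,0,0,0,-1]]]' | grep -E "tool_pos|ft_f"; done
```

```text
tool_pos: [0.539, -0.2273, 0.0503]
ft_force: [-0.5, 0.4, -0.5]
tool_pos: [0.5391, -0.2273, 0.0483]
ft_force: [-0.3, -0.6, -0.8]
tool_pos: [0.5409, -0.2281, 0.0481]
ft_force: [-1.2, 0.3, 9.0]
```

```bash
python3 - <<'E'
from h import *
w=eyes.get_image("wrist");s=eyes.get_image("scene")
A=cv2.resize(w["color"][200:320,220:340],(400,400),interpolation=cv2.INTER_CUBIC);B=cv2.resize(s["color"][225:295,160:230],(400,400),interpolation=cv2.INTER_CUBIC)
cv2.imwrite("pics/g3.png",np.hstack([A,B])[:,:,::-1])
T=telemetry.get_state();print(T["tool_pos"],T["ft_force"])
for z in(.048,.06,.085):print(z,(proj(s,[.539,-.227,z])-[160,225])*400/70)
E
```

```text
[ 0.54079803 -0.22805121  0.04805776] [-1.42931102  0.64582581  8.44237784]
0.048 [[190.41803974 289.00802569]]
0.06 [[186.51376802 266.27425739]]
0.085 [[178.16651995 217.66995489]]
```

View pics/g3.png

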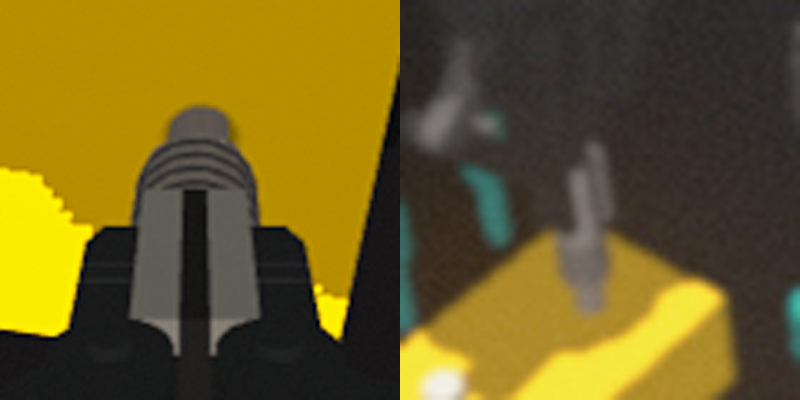

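The picture shows the shut tips resting on the head top at z≈0.085 with the TCP reading ≈0.047. The real tips are therefore about 38 mm above the reported TCP. I'll lift, open, go lower by that amount and grip.

```bash
python3 -m inch '[[[0,0,15,0,-1],[0,0,15,0,0],[0,0,0,0,0],[0,0,0,0,0],[0,0,0,0,0]]]' 60|grep -E "gap|tool_pos|ft_f"; python3 -m inch '[[[0,0,-20,0,0],[0,0,-20,0,0],[0,0,-8,0,0],[0,0,-4,0,0],[0,0,0,0,0],[0,0,0,0,-1],[0,0,0,0,-1],[0,0,0,0,-1],[0,0,0,0,-1]]]' 60
```

```text
tool_pos: [0.5388, -0.2272, 0.0761]
ft_force: [-0.7, 0.0, -0.1]
finger_gap: 0.498
time_s: 8.05
tool_pos: [0.5399, -0.2276, 0.0254]
orientation: [[-0.984, -0.176, 0.002], [-0.176, 0.984, -0.001], [-0.001, -0.001, -1.0]]
ft_force: [-0.3, 0.6, 4.3]
finger_gap: 0.186
finger_force: 58.5
```

```bash
python3 -m inch '[[[0,0,25,0,-1],[0,0,35,0,-1],[0,0,30,0,-1],[-3,44,0,0,-1],[-3,44,0,0,-1],[-3,44,0,0,-1],[-3,44,0,0,-1],[-3,44,0,0,-1],[-3,44,0,0,-1],[-3,46,0,0,-1],[0,0,0,0,-1],[0,0,0,0,-1]]]'
python3 - <<'E'
from h import *
w=eyes.get_image("wrist");t=eyes.get_image("top");s=eyes.get_image("scene")
T=telemetry.get_state();print(T["tool_pos"],T["finger_gap"],T["ft_force"])
for n,p in(("w",w),("t",t),("s",s)):
  for k,z in(("lock_hole",.0495),("bar_mid",.036),("stage",0)):print(n,k,[(np.round(d["position"],1),ray(p,d["position"],z).round(4),round(d["confidence"],2)) for d in eyes.place_of(p,k)[:2]])
tp=np.array(T["tool_pos"]);print("nose",[proj(p,tp-[0,0,.0055]).round(1) for p in(w,t,s)])
A=cv2.resize(w["color"][120:390,150:420],(540,540),interpolation=cv2.INTER_CUBIC)
cv2.imwrite("pics/h1.png",A[:,:,::-1])
E
```

```text
time_s: 9.25
tool_pos: [0.5177, 0.0843, 0.1144]
orientation: [[-0.984, -0.18, -0.0], [-0.18, 0.984, 0.0], [0.0, 0.0, -1.0]]
ft_force: [-0.6, -1.3, -0.7]
finger_gap: 0.183
finger_force: 59.6
[0.51821689 0.08089822 0.11429938] 0.18185266490007193 [ 0.92247346  0.56255134 -0.19349984]
w lock_hole [(array([275.1, 214.3]), array([0.519 , 0.0831, 0.0495]), 0.9)]
w bar_mid [(array([273.7, 209.4]), array([0.5192, 0.0819, 0.036 ]), 0.91)]
w stage [(array([275.1, 238.1]), array([0.5551, 0.0891, 0.    ]), 0.62)]
t lock_hole []
t bar_mid []
t stage [(array([373.4, 140.2]), array([ 0.7385, -0.174 ,  0.    ]), 0.58)]
s lock_hole [(array([272.2, 207.4]), array([0.5267, 0.0727, 0.0495]), 0.61)]
s bar_mid [(array([268.9, 205.8]), array([0.5038, 0.0881, 0.036 ]), 0.76)]
s stage [(array([281.5, 221.5]), array([0.5457, 0.0896, 0.    ]), 0.81)]
nose [array([[270.7, 241.3]]), array([[268.7, 229.9]]), array([[271.4, 186.3]])]
```

View pics/h1.png

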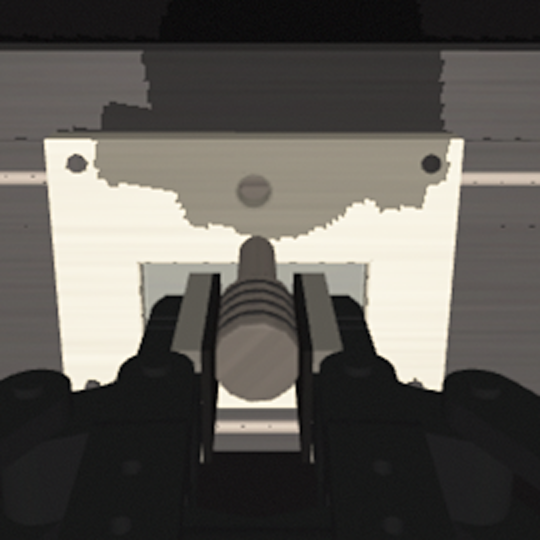

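The wrist crop shows the pin held upright, its nose at about (278,240) and the lock hole at about (277,215). I'll settle, descend to just above the plate and compare again.

```bash
python3 -m inch '[[[0,0,-25,0,-1],[0,0,-20,0,-1],[0,0,-6,0,-1],[0,0,0,0,-1],[0,0,0,0,-1],[0,0,0,0,-1]]]'
python3 - <<'E'
from h import *
w=eyes.get_image("wrist")
T=telemetry.get_state();print(T["tool_pos"],T["ft_force"])
tp=np.array(T["tool_pos"]);print("nose",proj(w,tp-[0,0,.0055]),"hole",proj(w,[.5195,.084,.0495]),"axis at plate",proj(w,[tp[0],tp[1],.0495]))
print([(d["position"],d["confidence"],ray(w,d["position"],.0495)) for d in eyes.place_of(w,"lock_hole")])
A=cv2.resize(w["color"][170:270,230:330],(600,600),interpolation=cv2.INTER_CUBIC)
cv2.imwrite("pics/h2.png",A[:,:,::-1])
E
```

```text
time_s: 10.45
tool_pos: [0.5191, 0.0828, 0.0645]
orientation: [[-0.984, -0.176, 0.002], [-0.176, 0.984, 0.0], [-0.002, -0.0, -1.0]]
ft_force: [-0.3, 0.5, -0.7]
finger_gap: 0.184
finger_force: 59.6
[0.51909191 0.08282862 0.06444566] [-0.02581344  0.39039273  0.38378513]
nose [[276.64849954 241.50820057]] hole [[278.53705812 236.82992417]] axis at plate [[276.71575306 235.86714753]]
[([277.4, 236.3], 0.59, array([0.5192893, 0.0832763, 0.0495   ])), ([277.5, 225.4], 0.39, array([0.51257582, 0.08214689, 0.0495    ]))]
```

View pics/h2.png

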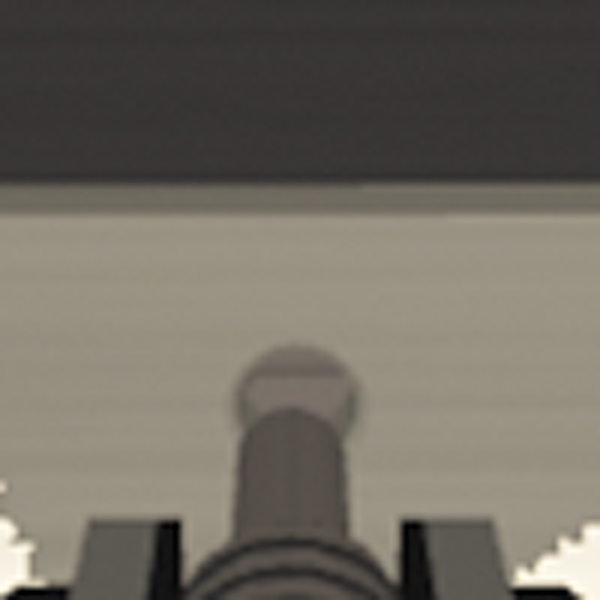

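The crop shows the hole centred at column 297 and the pin at 291, an offset of about 0.6 mm. The rows agree once the nose height is projected down. I'll shift 0.5 mm and insert gently.

```bash
python3 -m inch '[[[0,0.6,-4,0,-1],[0,0,-4,0,-1],[0,0,-3,0,-1],[0,0,-2,0,-1],[0,0,-2,0,-1],[0,0,0,0,-1]]]'|grep -E "tool_pos|ft_f|gap"; python3 -m inch '[[[0,0,-2,0,-1],[0,0,-1,0,-1],[0,0,0,0,-1]]]'|grep -E "tool_pos|ft_f|gap"
```

```text
tool_pos: [0.5184, 0.0833, 0.0482]
ft_force: [1.9, 0.8, -0.4]
finger_gap: 0.184
tool_pos: [0.5185, 0.0833, 0.0454]
ft_force: [1.9, 0.9, -0.5]
finger_gap: 0.184
```

```bash
python3 -m inch '[[[0.5,0.1,-1,0,-1],[0,0,-1,0,-1],[0,0,0,0,-1]]]'|grep -E "tool_pos|ft_f|gap"; python3 -m inch '[[[0,0,-1,0,-1],[0,0,-1,0,-1],[0,0,0,0,-1]]]'|grep -E "tool_pos|ft_f|gap"
```

```text
tool_pos: [0.5186, 0.0833, 0.0433]
ft_force: [1.4, 0.0, -0.1]
finger_gap: 0.183
tool_pos: [0.5187, 0.0834, 0.0414]
ft_force: [1.4, 0.1, 0.9]
finger_gap: 0.189
```

```bash
python3 -m inch '[[[0.5,0,-1,0,-1],[0,0,-0.5,0,-1],[0,0,0,0,-1]]]'|grep -E "tool_pos|ft_f|gap"
```

```text
tool_pos: [0.5196, 0.0835, 0.0411]
ft_force: [-1.7, 0.6, 11.4]
finger_gap: 0.185
```

```bash
for i in 1 2 3; do python3 -m inch '[[[-0.2,1,0,0,-1],[-0.2,1,0,0,-1],[0,0,0,0,-1]]]'|grep -E "tool_pos|ft_f"; done
```

```text
tool_pos: [0.5194, 0.0838, 0.0411]
ft_force: [-2.2, -3.6, 11.4]
tool_pos: [0.5193, 0.0846, 0.0411]
ft_force: [0.1, -6.3, 10.3]
tool_pos: [0.5192, 0.0861, 0.0411]
ft_force: [-0.6, -6.5, 10.7]
```

```bash
python3 -m inch '[[[0,0,0.4,0,-1]]]' >/dev/null; for i in 1 2 3 4; do python3 -m inch '[[[-0.2,1,0,0,-1],[-0.2,1,0,0,-1],[0,0,0,0,-1]]]'|grep -E "tool_pos|ft_f"; done
```

```text
tool_pos: [0.5187, 0.0887, 0.0412]
ft_force: [1.0, -5.5, 7.7]
tool_pos: [0.5183, 0.0908, 0.0412]
ft_force: [0.6, -6.1, 7.1]
tool_pos: [0.518, 0.0928, 0.0412]
ft_force: [-0.0, -5.7, 7.4]
tool_pos: [0.5175, 0.0948, 0.0412]
ft_force: [1.1, -6.4, 7.2]
```

```bash
python3 -m inch '[[[-0.2,1,0,0,-1],[-0.2,1,0,0,-1],[-0.2,1,0,0,-1],[0,0,0,0,-1]]]'|grep -E "tool_pos|ft_f|time"; python3 -m inch '[[[0.7,-4,0,0,-1],[0.7,-4,0,0,-1],[0.7,-4,0,0,-1],[0.7,-4,0,0,-1],[0,0,0,0,-1]]]'|grep -E "tool_pos|ft_f"
```

```text
time_s: 14.95
tool_pos: [0.517, 0.0978, 0.0412]
ft_force: [0.5, -5.2, 7.8]
tool_pos: [0.5192, 0.0861, 0.0413]
ft_force: [-0.5, 2.8, 7.3]
```

```bash
for i in 1 2 3 4 5; do python3 -m inch '[[[0.2,-1,0,0,-1],[0.2,-1,0,0,-1],[0,0,0,0,-1]]]'|grep -E "tool_pos|ft_f"; done
```

```text
tool_pos: [0.5194, 0.085, 0.0413]
ft_force: [0.5, 4.8, 6.2]
tool_pos: [0.5198, 0.0831, 0.0412]
ft_force: [-1.1, 4.9, 6.6]
tool_pos: [0.5202, 0.0811, 0.0413]
ft_force: [-1.5, 3.9, 7.5]
tool_pos: [0.5206, 0.079, 0.0412]
ft_force: [-1.3, 4.7, 6.3]
tool_pos: [0.5209, 0.0764, 0.041]
ft_force: [-0.7, 4.2, 4.7]
```

```bash
for i in 1 2 3 ; do python3 -m inch '[[[0.2,-1,0,0,-1],[0,0,0,0,-1]]]'|grep -E "tool_pos|ft_f"; done
```

```text
tool_pos: [0.5209, 0.0732, 0.0403]
ft_force: [1.9, 1.4, 0.2]
tool_pos: [0.5211, 0.0716, 0.0401]
ft_force: [1.2, 1.0, 0.6]
tool_pos: [0.5212, 0.0709, 0.0401]
ft_force: [1.1, 0.3, -0.4]
```

The Z force dropped to zero, so this is the hidden hole, centred near y≈0.0715. I'll lower gently.

```bash
for i in 1 2 3 ; do python3 -m inch '[[[0,0,-1.5,0,-1],[0,0,-1.5,0,-1],[0,0,0,0,-1]]]'|grep -E "tool_pos|ft_f"; done
```

```text
tool_pos: [0.521, 0.0711, 0.037]
ft_force: [0.8, 0.2, -1.0]
tool_pos: [0.5209, 0.0714, 0.034]
ft_force: [1.1, 0.8, -2.3]
tool_pos: [0.5209, 0.0714, 0.031]
ft_force: [1.2, 1.2, -1.9]
```

```bash
for i in 1 2 3 4 ; do python3 -m inch '[[[0,0,-1.5,0,-1],[0,0,-1.5,0,-1],[0,0,0,0,-1]]]'|grep -E "tool_pos|ft_f|gap"; done
```

```text
tool_pos: [0.5211, 0.0714, 0.0281]
ft_force: [1.0, 1.2, -1.8]
finger_gap: 0.185
tool_pos: [0.5211, 0.0714, 0.0251]
ft_force: [1.8, 0.1, -1.3]
finger_gap: 0.184
tool_pos: [0.5212, 0.0715, 0.0223]
ft_force: [0.3, 3.0, 1.3]
finger_gap: 0.184
tool_pos: [0.5211, 0.0717, 0.0192]
ft_force: [0.3, 2.2, 2.1]
finger_gap: 0.182
```

```bash
for i in 1 2 3 4; do python3 -m inch '[[[0,0,-1,0,-1],[0,0,-0.5,0,-1],[0,0,0,0,-1]]]'|grep -E "time|tool_pos|ft_f|gap"; done
```

```text
time_s: 19.95
tool_pos: [0.5212, 0.0716, 0.0178]
ft_force: [0.0, 2.2, 3.1]
finger_gap: 0.189
time_s: 20.25
tool_pos: [0.5212, 0.0715, 0.0163]
ft_force: [-0.3, 3.4, 5.4]
finger_gap: 0.188
time_s: 20.55
tool_pos: [0.5213, 0.0716, 0.0149]
ft_force: [-0.5, 3.3, 6.0]
finger_gap: 0.189
time_s: 20.85
tool_pos: [0.5214, 0.0716, 0.0148]
ft_force: [-4.9, 2.6, 19.8]
finger_gap: 0.184
```

A sharp rise to 20 N at nose ≈ 9.4 mm suggests the head is home. I'll release, retreat and check by pressing the head top with shut fingers.

```bash
python3 -m inch '[[[0,0,1.5,0,-0.3],[0,0,0,0,-0.2],[0,0,0,0,-0.2],[0,0,5,0,-0.2],[0,0,15,0,-0.2],[0,0,20,0,-0.2],[0,0,0,0,-1],[0,0,0,0,-1],[0,0,0,0,-1]]]'|grep -E "tool_pos|ft_f|gap"; python3 -m inch '[[[0,0,-8,0,-1],[0,0,-4,0,-1],[0,0,0,0,-1]]]'|grep -E "tool_pos|ft_f|gap"
```

```text
tool_pos: [0.5205, 0.0711, 0.0541]
ft_force: [-0.3, -0.6, -0.9]
finger_gap: 0.004
tool_pos: [0.5198, 0.0712, 0.0413]
ft_force: [0.9, 0.7, -0.4]
finger_gap: 0.003
```

```bash
for i in 1 2 3 4; do python3 -m inch '[[[0,0,-1,0,-1],[0,0,-0.5,0,-1],[0,0,0,0,-1]]]'|grep -E "tool_pos|ft_f"; done
```

```text
tool_pos: [0.5212, 0.0714, 0.0413]
ft_force: [0.7, -0.2, -0.4]
tool_pos: [0.5211, 0.0713, 0.0398]
ft_force: [0.3, -0.3, -0.3]
tool_pos: [0.5211, 0.0713, 0.0382]
ft_force: [0.1, -0.3, 0.1]
tool_pos: [0.5214, 0.0715, 0.0377]
ft_force: [-1.6, -0.2, 8.4]
```

The head top is 10.4 mm lower than it was in the rack (TCP 0.0377 against 0.0481), so the nose is at ≈9.6 mm. I'll press a little more, retreat, and check in one picture.

```bash
python3 -m inch '[[[0,0,-1,0,-1],[0,0,0,0,-1],[0,0,0,0,-1]]]'|grep -E "tool_pos|ft_f"; python3 -m inch '[[[0,0,10,0,-1],[0,0,30,0,-1],[-5,0,40,0,-1],[0,0,0,0,-1],[0,0,0,0,-1],[0,0,0,0,-1]]]'|grep -E "tool_pos|ft_f|time"
python3 - <<'E'
from h import *
w=eyes.get_image("wrist")
for z in(.0745,.081):print(z,(proj(w,[.5212,.0714,z])*1.4).round())
save(w,"end.png",None,1.4)
E
```

```text
tool_pos: [0.5216, 0.0715, 0.0375]
ft_force: [-4.7, -0.9, 15.5]
time_s: 24.15
tool_pos: [0.5155, 0.0711, 0.1152]
ft_force: [-0.9, 0.7, 0.1]
0.0745 [[386. 323.]]
0.081 [[386. 328.]]
```

View pics/end.png

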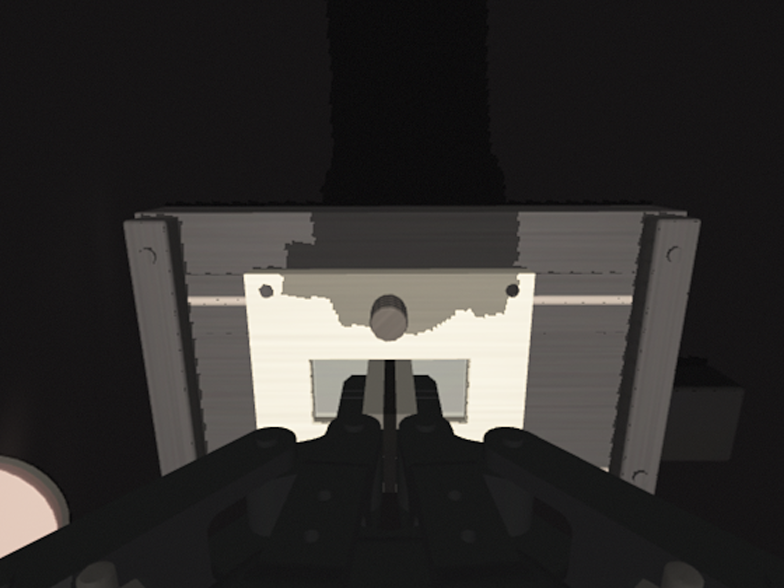

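The final wrist view shows the pin standing upright with its head on the carriage at (388,321), against a predicted (386,323) for fully home. The gripper is clear, so I'm handing in.

```bash
python3 -c "
from bench import robot
print(robot.finish_job())"
```

```text
the job is handed in; nothing more can be done
None
```

The carriage looks locked: the pin is through both holes and past the catch, with its head home (nose measured about 9.6 mm above the bench) and the gripper clear; I handed the job in at about 24 s, but no verdict came back.

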